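# Set a straightedge flush along the oak board's edge and stop it with the coffee canister

### The job

I want to see whether the oak board has warped in the dishwasher: draw the aluminium straightedge out of the slanted wooden block, lay it down flat on bare table clear of the board and let go, then pick it up again from above by its middle and lay it on the table flush along the board's left long edge (the robot's left), roughly centred on that edge, and let go. Then stand the closed coffee canister upright on the table, right up against the outer side of the straightedge at about its middle, so that it cannot creep away. Do not drop the straightedge, do not tip the canister over, and leave the crockery where it is.

Things in the scene. Friction and masses are not known exactly. Their poses are not given: they have to be found in the camera images.
- board: oak cutting board lying flat on the table on a non-slip underside (it does not shift), 200 x 130 mm, 12 mm thick. Origin: centre of its underside, on the table. x along its length (pointing roughly away from the robot), y to its left long edge, z up
- board_edge (a point): middle of the board's left long edge (its +y edge), at table height; axes as the board's. The edge runs 100 mm to either side along x; the side of the board is at y = 0 of this frame and the free table at y > 0
- block: slanted wooden block, fixed, on a 120 x 80 mm foot: a square tube 52 mm outside, 34 mm inside, with a floor, leaning 0.45 rad (26 degrees) from vertical towards the block's -x (roughly towards the robot); its mouth is about 80 mm above the table. Origin: on the table under the tube's bottom; z up
- straightedge: plain aluminium straightedge, square bar 30 x 30 x 180 mm with black end caps, about 0.15 kg. Origin: centre of its lower end face; z runs along the bar to the upper end, x and y are square to its side faces. At the start it stands in the block's slot: the lower 61 mm are inside, about 120 mm stick out along the slant
- straightedge_mid (a point): centre of the straightedge, 90 mm from each end and 15 mm under each side face; axes as the straightedge's
- canister: closed aluminium coffee canister, upright cylinder 64 mm in diameter, 100 mm high, with a small black press button 4 mm high on the lid, about 0.28 kg. Origin: centre of its underside; z up
- bowls: stack of three melamine bowls, 146 mm in diameter, 83 mm high; bystander. Origin: centre of underside
- poacher: orange silicone egg poacher cup with two tabs, 88 mm in diameter, 134 mm over the tabs, 35 mm high; bystander. Origin: centre of underside
- sugar_bowl: white lidded sugar bowl, 96 mm in diameter, 94 mm high; bystander. Origin: centre of underside
- mug: blue mug, 80 mm in diameter, 92 mm high, handle at its +y; bystander. Origin: centre of underside
- saucer: white saucer, 130 mm in diameter, 16 mm high; bystander. Origin: centre of underside
- salt: glass salt jar with steel cap, 42 mm in diameter, 85 mm high; bystander. Origin: centre of underside
Not all that is in view belongs to the job. Leave any blue look-alike of the straightedge alone. Leave any green look-alike of the canister alone.

How it is judged:
On the way, in this order (a step that is already met when the one before it is completed fails the run):
1. the straightedge lies flat on bare table, clear of the board (its middle more than 35 mm from the board's left edge), let go (angle between straightedge's own z axis and vertical between 1.5 and 1.64 rad and height (world z) of straightedge_mid below 0.019 m and contact force between the fingers and straightedge below 0.1 N and linear speed of straightedge below 0.02 m/s and (y of straightedge_mid in the frame of board_edge above 0.035 m or y of straightedge_mid in the frame of board_edge below -0.165 m or x of straightedge_mid in the frame of board_edge above 0.2 m or x of straightedge_mid in the frame of board_edge below -0.2 m)), for 0.2 s.
2. the straightedge is picked up again, gripped within about 45 mm of its middle (contact force between the fingers and straightedge above 1 N and distance between the grasp point and straightedge_mid below 0.05 m and height (world z) of straightedge_mid above 0.022 m), for 0.1 s.
3. the straightedge lies flush along the board's left long edge, let go (y of straightedge_mid in the frame of board_edge between 0.0125 and 0.018 m and x of straightedge_mid in the frame of board_edge between -0.025 and 0.025 m and angle between the z axis of straightedge and the x axis of board, either way round below 0.02 rad and height (world z) of straightedge_mid below 0.019 m and contact force between the fingers and straightedge below 0.1 N and linear speed of straightedge below 0.02 m/s), for 0.2 s.
At the end, for the whole second after the job is handed in: Straightedge on the table, flush to the board's left long edge (gap at most 3 mm, parallel within 0.02 rad, centred within 25 mm); canister upright on the table against its outer side (gap at most 5 mm), within 50 mm of the edge's middle; both let go and at rest (y of straightedge_mid in the frame of board_edge between 0.0125 and 0.018 m and x of straightedge_mid in the frame of board_edge between -0.025 and 0.025 m and angle between the z axis of straightedge and the x axis of board, either way round below 0.02 rad and height (world z) of straightedge_mid below 0.019 m and contact force between the fingers and straightedge below 0.1 N and linear speed of each of straightedge, canister below 0.01 m/s and contact force between the fingers and canister below 0.1 N and angle between canister's own z axis and vertical below 0.06 rad and height (world z) of canister below 0.004 m and y of canister in the frame of board_edge between 0.058 and 0.067 m and x of canister in the frame of board_edge between -0.05 and 0.05 m); the robot touches nothing.
It fails at once if a bystander is shifted by more than 30 mm or tipped (distance of any of bowls, poacher, sugar_bowl, mug, saucer, salt from where it was at the start of the episode above 0.03 m or angle between any of bowls, poacher, sugar_bowl, mug, saucer, salt's own z axis and vertical above 0.5 rad).
It fails at once if the canister is tipped over (angle between canister's own z axis and vertical above 0.7 rad).
It fails at once if the straightedge is dropped (falls faster than 0.9 m/s out of the fingers) (linear speed of straightedge above 0.9 m/s and contact force between the fingers and straightedge below 0.1 N).
It also fails if it takes over 72 s, if anything falls off the work surface, if the arm or the gripper's body presses on something with over 40 N, if the wrist force passes 120 N, or if a joint passes its speed limit or range.

### The arm

A 7-joint arm with a two-finger parallel gripper is mounted at the origin on the work surface. World frame = base frame: x ahead of the robot, y to its left, z up, the work surface at z = 0. Lengths are in m, angles in rad, forces in N, time in s.
With the tool pointing down it reaches from about 0.425 to 0.825 m from the base axis. Payload 3.6 kg.
Tool frame: the origin (TCP) lies midway between the tips of the shut fingers; the grasp point (between the pads) lies 19 mm behind it; z points along the fingers, y is the line along which they close (so a half turn about z gives the same grasp; the last joint's range is limited). The gripper opens to 85 mm and grips with 20 to 120 N. Pads are 22 mm wide; open, the fingers measure 114 mm over their backs; the gripper's body (76 mm by 85 mm) begins 54 mm behind the grasp point. The pads swing forward as they close: fully open they stand 13 mm farther back than shut.
Start: joints at [-1.157, 0.615, -0.013, 1.423, 0.008, 1.103, -0.04], TCP at [0.277, 0.588, 0.231] pointing down, gripper open.
Joint ranges: [-3.12, 3.12], [-0.3, 2.06], [-1.34, 1.32], [0.26, 2.42], [-1.36, 4.5], [0.01, 1.98], [-2.84, 2.84]. Speed limits (rad/s): [2.79, 2.79, 3.14, 3.14, 3.14, 3.14, 3.14].

### API

Orientations are given as a unit quaternion [w, x, y, z].
In Python, from bench import * gives the robot as it stands.
- The arm moves only by the shell command python3 -m jog 'ROWS'. ROWS is JSON, a list of rows, each an object of numbers: "x", "y", "z": the shift along the tool's x, y, z in mm; "roll": the turn about the tool's z in degrees; "gripper": the opening, from -1 (shut) to 1 (fully open). A call has 1 to 5 rows; each row shifts and turns the commanded pose from where the row before left it, along the tool's axes as they then stand; what a row does not reach is not made up. A row lasts 1/12 s, in which the tool goes at most 41.7 mm and 7.16 degrees, less where a joint would pass 70% of its speed; a pose out of reach is approached as far as the arm can. A call is refused whole if a number of a shift passes 41.7 or a number of a turn 7.16, either way. A call with a gripper value outside its range is refused whole. The fingers move at their own pace and stop on an object; the grip force is fixed at half the most. Time passes only in rows, so rows that do not move let the fingers close. It gives the time, the measured TCP pose, the force, the opening and the grip force at its end, in the units of the state.
- sense(): the state, without advancing time (a new reading comes with each control period).
- capture(name): name is "side" or "top"; returns a dict with "img" (420x560x3 uint8, red, green, blue), "fx", "fy", "cx", "cy" (pixels), "D" ([k1, k2, p1, p2, k3] as OpenCV has them; the pictures are not rectified), "rvec" (rotation vector, rad) and "tvec" (3), from world to camera coordinates, as OpenCV has them. Camera axes: x right, y down, z forward; pixel columns grow to the right and rows downward; lengths in m; the calibration is good to about 2 mm. A picture is of the moment at which its call begins. There is no depth.
- hand_in(): hands the job in; it is judged then, once.
The state is a dict: "clock": time; "joints": joint angles; "dq": joint speeds; "joint_torque": joint torques, N m; "eef_pos": TCP position; "orientation": TCP orientation; "wrist_force": force on the tool from outside, world axes, zero at the start; "wrist_torque": the same for the moment, N m; "grip_width": opening from 0.0 (shut) to 1.0 (fully open); "grip_force": force on a finger pad.
Only numpy, scipy, OpenCV 4.12 (cv2) and the standard library are available. Lean on these libraries where they do the work, as an engineer would, in place of code of your own. Each camera call takes 0.05 s, during which the arm holds its last target. There are 200 camera calls.

## Working session

There is one attempt and no reset: what is moved stays moved. The work goes in short steps, Python scripts to look and compute and a shell command to move; the robot and the scene stay as the last step left them, time stands still between calls to the robot, and variables do not carry over. Pictures are saved under pics/ and viewed, at most 12 in all, crops included, and the job is handed in when it is done.

```bash
mkdir -p pics; python3 - <<'E'
from bench import *
import cv2
s=sense();print({k:s[k] for k in("clock","eef_pos","orientation","grip_width","wrist_force")})
for n in("side","top"):
    c=capture(n);cv2.imwrite(f"pics/{n}0.png",cv2.resize(c["img"][:,:,::-1],(784,588),interpolation=cv2.INTER_CUBIC));print(n,{k:c[k] for k in c if k!="img"})
E
```

```text
{'clock': 0.0, 'eef_pos': array([0.27700382, 0.58717457, 0.23012051]), 'orientation': array([-2.63667619e-04,  2.18572407e-01,  9.75819880e-01, -1.26275332e-03]), 'grip_width': 0.9988123895633585, 'wrist_force': array([-0.01642197, -1.13331562, -0.69946012])}
side {'fx': 411.6645854096965, 'fy': 411.6645854096965, 'cx': 276.8239512505445, 'cy': 216.91757276352314, 'D': array([0.00404706, 0.        , 0.        , 0.        , 0.        ]), 'rvec': array([ 2.00607504, -0.83729377,  0.48778234]), 'tvec': array([-0.31510023,  0.2849692 ,  0.95216826])}
top {'fx': 430.7034440212792, 'fy': 430.7034440212792, 'cx': 279.551884142074, 'cy': 214.26468135176333, 'D': array([-0.11600994,  0.        ,  0.        ,  0.        ,  0.        ]), 'rvec': array([ 2.15148547, -2.16239834,  0.18939107]), 'tvec': array([0.02981047, 0.50861513, 1.16573062])}
```

View pics/side0.png

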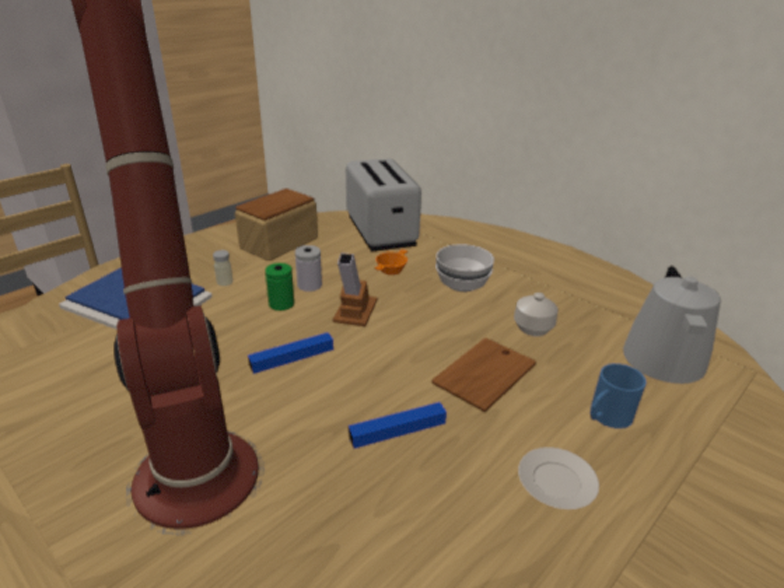

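View pics/top0.png

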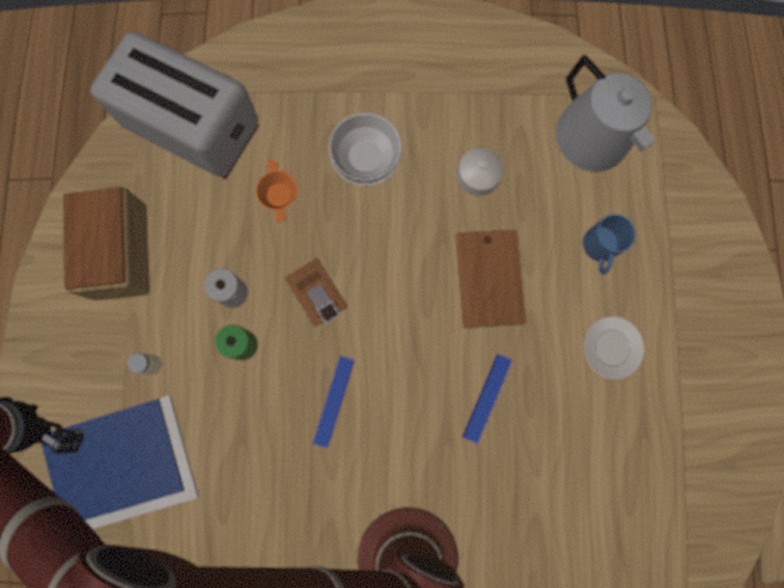

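```bash
cat > h.py <<'E'
from bench import *
import cv2, numpy as np
from scipy.optimize import least_squares
from scipy.spatial.transform import Rotation as R
def cam(c): return np.array([[c["fx"],0,c["cx"]],[0,c["fy"],c["cy"]],[0,0,1]])
def proj(c,P): return cv2.projectPoints(np.array(P,float).reshape(-1,1,3),c["rvec"],c["tvec"],cam(c),c["D"])[0].reshape(-1,2)
def ray(c,u,z):
    n=cv2.undistortPoints(np.array(u,float).reshape(-1,1,2),cam(c),c["D"]).reshape(-1,2)
    r=R.from_rotvec(c["rvec"]); o=r.inv().apply(-np.array(c["tvec"])); d=r.inv().apply(np.c_[n,np.ones(len(n))])
    return o+d*((np.broadcast_to(z,len(n))-o[2])/d[:,2])[:,None]
def crop(c,x,y,w,h,s): return cv2.resize(c["img"][y:y+h,x:x+w,::-1],None,fx=s,fy=s,interpolation=cv2.INTER_CUBIC)
E
python3 - <<'E'
from h import *
t=capture("top");s=capture("side")
a=np.hstack([crop(t,140,180,110,80,3.6),crop(t,315,155,65,80,3.6)])   # top: block/canister, board
b=np.hstack([crop(s,185,165,90,70,3.6),crop(s,305,235,80,62,3.6)[:252]]) if 0 else None
a=np.hstack([crop(t,140,180,110,75,4),crop(t,318,158,80,75,4)])
b=np.hstack([crop(s,185,165,110,75,4),crop(s,305,230,80,75,4)])
cv2.imwrite("pics/c1.png",np.vstack([a,b]))
E
```

```text
(no output)
```

View pics/c1.png

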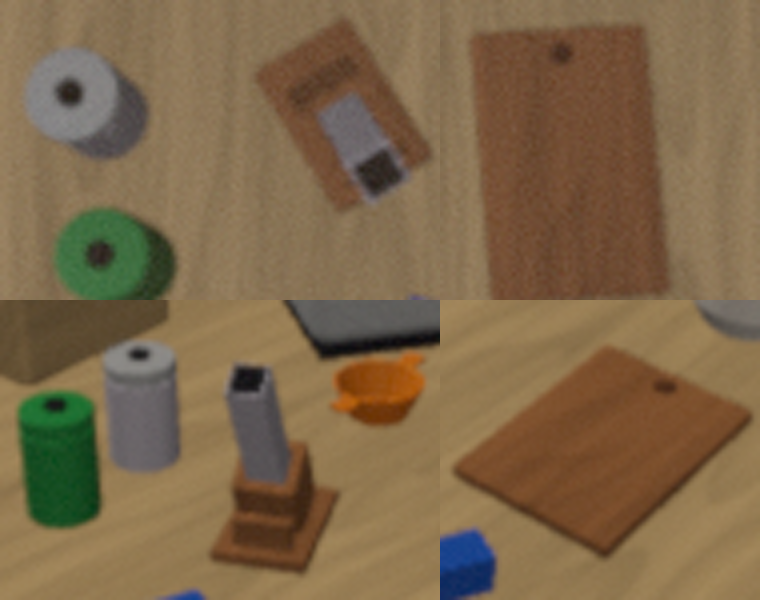

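```bash
python3 - <<'E'
from h import *
t=capture("top");s=capture("side")
def T(l): return [(140+a/4,180+b/4) for a,b in l]
def TB(l): return [(318+(a-440)/4,158+b/4) for a,b in l]
def S(l): return [(185+a/4,165+(b-300)/4) for a,b in l]
def SB(l): return [(305+(a-440)/4,230+(b-300)/4) for a,b in l]
bt=TB([(472,34),(645,26),(668,288),(494,300)]); bs=SB([(607,346),(750,414),(606,552-6),(455,468)])
L=np.array([[.1,.065],[.1,-.065],[-.1,-.065],[-.1,.065]])
def bp(p):
    c,q=np.cos(p[2]),np.sin(p[2]);return np.c_[L@[[c,q],[-q,c]]+p[:2],np.full(4,.012)]
for n,f in(("both",lambda p:np.r_[(proj(t,bp(p))-bt).ravel(),(proj(s,bp(p))-bs).ravel()]),("top",lambda p:(proj(t,bp(p))-bt).ravel()),("side",lambda p:(proj(s,bp(p))-bs).ravel())):
    r=least_squares(f,[.5,-.15,0]);print("board",n,r.x.round(4),r.fun.round(1))
def tri(u,v):
    r=least_squares(lambda P:np.r_[(proj(t,P)-u).ravel(),(proj(s,P)-v).ravel()],[.5,.1,.1]);print(r.x.round(4),r.fun.round(1));return r.x
print("cap");tri(T([(381,173)]),S([(250,379)]))
print("button");b=tri(T([(70,93)]),S([(139,354)]))
print("foot top z~.01",ray(t,T([(343,18),(258,73),(345,212),(430,157)]),.01).round(4))
print("foot side z0",ray(s,S([(213,556),(302,570),(338,492)]),.005).round(4))
k=0.714286
print("blue",ray(t,np.array([(345,357),(322,445),(503,356),(471,440)])*k,.03).round(3))
print("green",ray(t,T([(99,254)]),.104).round(3))
E
```

```text
board both [ 0.5582 -0.1789  0.055 ] [-0.5 -0.5 -0.  -0.6  0.7  1.4 -0.5  1.2 -0.1 -1.2  1.6 -0.8  0.7  0.8
 -0.9 -1.1]
board top [ 0.5593 -0.1792  0.053 ] [-0.4 -0.9  0.1 -1.   0.8  1.1 -0.5  0.7]
board side [ 0.556  -0.1793  0.0577] [-0.5 -0.8  1.3 -0.5  0.4  1.3 -1.2 -0.6]
cap
[0.4657 0.1393 0.182 ] [ 0.1 -0.2 -0.2  0. ]
button
[0.5299 0.3532 0.1016] [ 0.  -0.1 -0.1  0. ]
foot top z~.01 [[0.6001 0.1811 0.01  ]
 [0.56   0.2417 0.01  ]
 [0.4596 0.178  0.01  ]
 [0.4988 0.1179 0.01  ]]
foot side z0 [[0.4612 0.1826 0.005 ]
 [0.499  0.1176 0.005 ]
 [0.6043 0.1817 0.005 ]]
blue [[ 0.396  0.12   0.03 ]
 [ 0.225  0.164  0.03 ]
 [ 0.396 -0.195  0.03 ]
 [ 0.231 -0.127  0.03 ]]
green [[0.422 0.33  0.104]]
```

```bash
python3 -m jog '[{"roll":-7.15},{"roll":-7.15},{"roll":-7.15},{"roll":-7.15},{"roll":-7.15}]' >/dev/null
python3 -m jog '[{"roll":-7.15},{"roll":-7.15},{"roll":-7.15},{"y":-40,"x":4.9},{"y":-40,"x":4.9}]' >/dev/null
python3 -m jog '[{"y":-40,"x":4.9},{"y":-40,"x":4.9},{"y":-40,"x":4.9},{"y":-40,"x":4.9},{"y":-40,"x":4.9}]' >/dev/null
python3 -m jog '[{"y":-40,"x":4.9},{"y":-40,"x":4.9},{"y":-40,"x":4.9},{"y":-40,"x":4.9},{}]'
cat >> h.py <<'E'
def st():
    s=sense();q=s["orientation"];M=R.from_quat([q[1],q[2],q[3],q[0]]).as_matrix();p=np.array(s["eef_pos"])
    print("t",round(s["clock"],2),"p",p.round(4),"yang",round(float(np.degrees(np.arctan2(M[1,1],M[0,1]))),2),"zax",M[:,2].round(3),"F",np.round(s["wrist_force"],1),"w",round(s["grip_width"],3),"gf",round(s["grip_force"],1));return p,M
def go(x,y,z,ang=None):
    p,M=st();print("tool shift mm",((np.array([x,y,z])-p)@M*1000).round(1))
    if ang is not None: print("roll",round(float(np.degrees(np.arctan2(M[1,1],M[0,1])))-ang,2))
E
python3 -c "
from h import *
go(.4805,.1485,.128,121.9)
c=capture('top');d=capture('side')
cv2.imwrite('pics/c2.png',np.hstack([crop(c,180,180,130,110,3),crop(d,195,130,130,110,3)]))"
```

```text
t 0.3 p [0.2772 0.5876 0.2309] yang 64.75 zax [-0.    -0.001 -1.   ] F [-0.  -0.9  0.3] w 1.003 gf 0.0
tool shift mm [-371.2 -310.3  103.2]
roll -57.15validation failed for argument at $[0]...
validation failed for argument at $[0]...
validation failed for argument at $[0]...
validation failed for argument at $[0]...
```

View pics/c2.png

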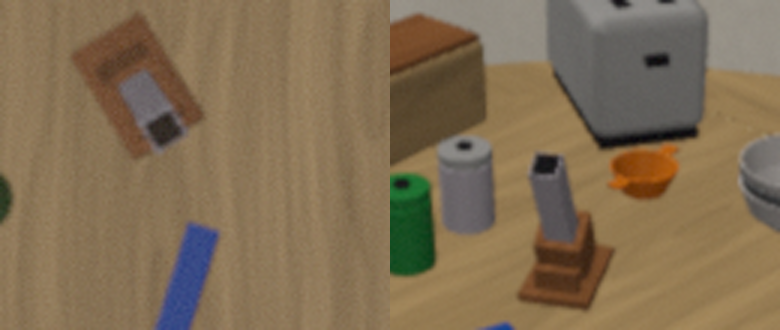

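The arm has not moved: the rows were refused, and the picture only shows the bar still in its block. I'll try rows with all fields filled in.

```bash
python3 -m jog '[{"x":0,"y":0,"z":0,"roll":-7.15,"gripper":1},{"x":0,"y":0,"z":0,"roll":-7.15,"gripper":1}]'; ls; python3 -m jog --help | head -20
```

```text
clock: 0.57
eef_pos: [0.2772, 0.5879, 0.2313]
orientation: [0.0, 0.092, 0.996, -0.0]
wrist_force: [0.8, -1.1, -0.4]
grip_width: 1.005
grip_force: 0.0
h.py
picsinvalid input: not JSON, or not a number
```

```bash
python3 -m jog '[{"x":0,"y":0,"z":0,"roll":-7.15,"gripper":1},{"x":0,"y":0,"z":0,"roll":-7.15,"gripper":1},{"x":0,"y":0,"z":0,"roll":-7.15,"gripper":1},{"x":0,"y":0,"z":0,"roll":-7.15,"gripper":1},{"x":0,"y":0,"z":0,"roll":-7.15,"gripper":1}]' >/dev/null
python3 -m jog '[{"x":0,"y":0,"z":0,"roll":-7.1,"gripper":1},{"x":4.9,"y":-40,"z":0,"roll":0,"gripper":1},{"x":4.9,"y":-40,"z":0,"roll":0,"gripper":1},{"x":4.9,"y":-40,"z":0,"roll":0,"gripper":1},{"x":4.9,"y":-40,"z":0,"roll":0,"gripper":1}]' >/dev/null
python3 -m jog '[{"x":4.9,"y":-40,"z":0,"roll":0,"gripper":1},{"x":4.9,"y":-40,"z":0,"roll":0,"gripper":1},{"x":4.9,"y":-40,"z":0,"roll":0,"gripper":1},{"x":4.9,"y":-40,"z":0,"roll":0,"gripper":1},{"x":4.9,"y":-40,"z":0,"roll":0,"gripper":1}]' >/dev/null
python3 -m jog '[{"x":4.9,"y":-40,"z":0,"roll":0,"gripper":1},{"x":4.9,"y":-40,"z":0,"roll":0,"gripper":1},{"x":4.9,"y":-40,"z":0,"roll":0,"gripper":1},{"x":0,"y":0,"z":0,"roll":0,"gripper":1},{"x":0,"y":0,"z":0,"roll":0,"gripper":1}]' >/dev/null
python3 -c "
from h import *
go(.4805,.1485,.128,121.9)"
```

```text
t 2.23 p [0.4823 0.1459 0.2313] yang 121.47 zax [ 0.    -0.001 -1.   ] F [-0.5  2.  -0.2] w 0.994 gf 0.0
tool shift mm [1.000e-01 3.300e+00 1.033e+02]
roll -0.43
```

```bash
python3 -m jog '[{"x":0,"y":3,"z":25,"roll":-0.4,"gripper":1},{"x":0,"y":0,"z":25,"roll":0,"gripper":1},{"x":0,"y":0,"z":25,"roll":0,"gripper":1},{"x":0,"y":0,"z":20,"roll":0,"gripper":1},{"x":0,"y":0,"z":8,"roll":0,"gripper":1}]' >/dev/null
python3 -m jog '[{"x":0,"y":0,"z":0,"roll":0,"gripper":1},{"x":0,"y":0,"z":0,"roll":0,"gripper":0.2},{"x":0,"y":0,"z":0,"roll":0,"gripper":-0.1},{"x":0,"y":0,"z":0,"roll":0,"gripper":-0.2},{"x":0,"y":0,"z":0,"roll":0,"gripper":-0.3}]'
python3 -m jog '[{"x":0,"y":0,"z":0,"roll":0,"gripper":-1},{"x":0,"y":0,"z":0,"roll":0,"gripper":-1},{"x":0,"y":0,"z":0,"roll":0,"gripper":-1},{"x":0,"y":0,"z":0,"roll":0,"gripper":-1},{"x":0,"y":0,"z":0,"roll":0,"gripper":-1}]'
```

```text
clock: 3.07
eef_pos: [0.4801, 0.1522, 0.1294]
orientation: [0.001, -0.278, 0.961, 0.0]
wrist_force: [0.6, 0.5, -0.5]
grip_width: 0.455
grip_force: 0.0
clock: 3.48
eef_pos: [0.4801, 0.1518, 0.1293]
orientation: [0.001, -0.278, 0.961, -0.0]
wrist_force: [-1.5, -0.1, 6.5]
grip_width: 0.344
grip_force: 57.5
```

```bash
python3 -m jog '[{"x":2.2,"y":0,"z":-4.5,"roll":0,"gripper":-1},{"x":3.5,"y":0,"z":-7.2,"roll":0,"gripper":-1},{"x":3.5,"y":0,"z":-7.2,"roll":0,"gripper":-1},{"x":3.5,"y":0,"z":-7.2,"roll":0,"gripper":-1},{"x":3.5,"y":0,"z":-7.2,"roll":0,"gripper":-1}]'
python3 -m jog '[{"x":4.3,"y":0,"z":-9,"roll":0,"gripper":-1},{"x":4.3,"y":0,"z":-9,"roll":0,"gripper":-1},{"x":4.3,"y":0,"z":-9,"roll":0,"gripper":-1},{"x":4.3,"y":0,"z":-9,"roll":0,"gripper":-1},{"x":4.3,"y":0,"z":-9,"roll":0,"gripper":-1}]'
python3 -c "
from h import *
st()
c=capture('top');d=capture('side')
cv2.imwrite('pics/c3.png',np.hstack([crop(c,180,180,130,140,3),crop(d,195,90,130,140,3)]))"
```

```text
clock: 3.9
eef_pos: [0.4656, 0.1431, 0.1625]
orientation: [0.0, -0.278, 0.961, 0.0]
wrist_force: [2.1, 0.7, -0.7]
grip_width: 0.344
grip_force: 57.3
clock: 4.32
eef_pos: [0.4459, 0.1307, 0.2071]
orientation: [-0.002, -0.278, 0.961, -0.0]
wrist_force: [0.2, -0.1, -1.6]
grip_width: 0.346
grip_force: 57.3
t 4.32 p [0.4459 0.1307 0.2071] yang 122.28 zax [-0.003 -0.001 -1.   ] F [ 0.2 -0.1 -1.6] w 0.346 gf 57.3
```

View pics/c3.png

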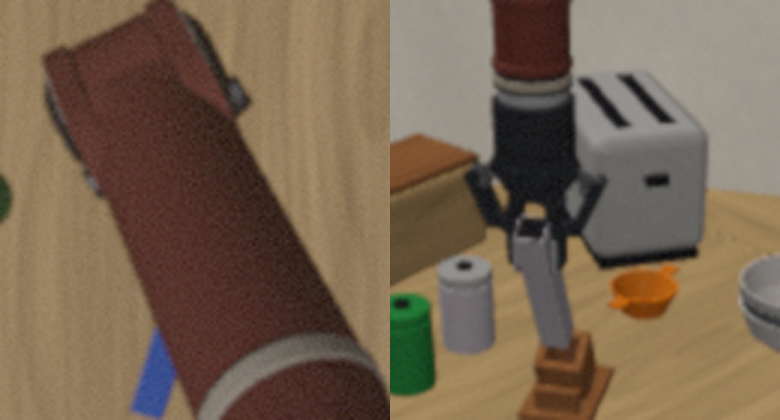

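```bash
python3 -m jog '[{"x":0,"y":0,"z":-15,"roll":0,"gripper":-1},{"x":0,"y":0,"z":-17,"roll":0,"gripper":-1},{"x":0,"y":0,"z":0,"roll":5,"gripper":-1},{"x":0,"y":0,"z":0,"roll":7,"gripper":-1},{"x":0,"y":0,"z":0,"roll":7,"gripper":-1}]' >/dev/null
python3 -m jog '[{"x":0,"y":0,"z":0,"roll":7,"gripper":-1},{"x":0,"y":0,"z":0,"roll":3.1,"gripper":-1},{"x":-15,"y":-14,"z":0,"roll":0,"gripper":-1},{"x":-27,"y":-25,"z":0,"roll":0,"gripper":-1},{"x":-27,"y":-25,"z":0,"roll":0,"gripper":-1}]' > /dev/null
python3 -m jog '[{"x":-27,"y":-25,"z":0,"roll":0,"gripper":-1},{"x":-27,"y":-25,"z":0,"roll":0,"gripper":-1},{"x":-14,"y":-14,"z":0,"roll":0,"gripper":-1},{"x":0,"y":0,"z":20,"roll":0,"gripper":-1},{"x":0,"y":0,"z":25,"roll":0,"gripper":-1}]' >/dev/null
python3 -m jog '[{"x":0,"y":0,"z":25,"roll":0,"gripper":-1},{"x":0,"y":0,"z":25,"roll":0,"gripper":-1},{"x":0,"y":0,"z":15,"roll":0,"gripper":-1},{"x":0,"y":0,"z":0,"roll":0,"gripper":-1},{"x":0,"y":0,"z":0,"roll":0,"gripper":-1}]' >/dev/null
python3 -c "
from h import *
go(.59,.01,.12,93.15)"
```

```text
t 6.08 p [0.5906 0.0115 0.1275] yang 93.2 zax [-0.003 -0.    -1.   ] F [ 1.1  0.3 -1.3] w 0.342 gf 57.5
tool shift mm [ 0.7 -1.4  7.5]
roll 0.05
```

```bash
python3 -m jog '[{"x":5,"y":0,"z":8,"roll":0,"gripper":-1},{"x":10,"y":0,"z":6,"roll":0,"gripper":-1},{"x":10,"y":0,"z":4,"roll":0,"gripper":-1},{"x":11,"y":0,"z":5,"roll":0,"gripper":-1},{"x":12,"y":0,"z":7,"roll":0,"gripper":-1}]'
python3 -m jog '[{"x":13,"y":0,"z":8,"roll":0,"gripper":-1},{"x":11,"y":0,"z":9,"roll":0,"gripper":-1},{"x":11,"y":0,"z":10,"roll":0,"gripper":-1},{"x":0,"y":0,"z":0,"roll":0,"gripper":-1}]'
python3 -c "
from h import *
st()
c=capture('top');d=capture('side')
cv2.imwrite('pics/c4.png',np.hstack([crop(c,200,150,130,140,3),crop(d,195,120,130,140,3)]))"
```

```text
clock: 6.5
eef_pos: [0.5505, 0.0091, 0.1032]
orientation: [0.009, -0.028, 1.0, 0.0]
wrist_force: [2.5, -0.7, 6.2]
grip_width: 0.344
grip_force: 55.9
clock: 6.83
eef_pos: [0.5103, 0.007, 0.0733]
orientation: [0.003, -0.028, 1.0, 0.0]
wrist_force: [-0.4, -0.1, 4.6]
grip_width: 0.341
grip_force: 59.2
t 6.83 p [0.5103 0.007  0.0733] yang 93.2 zax [ 0.006  0.    -1.   ] F [-0.4 -0.1  4.6] w 0.341 gf 59.2
```

View pics/c4.png

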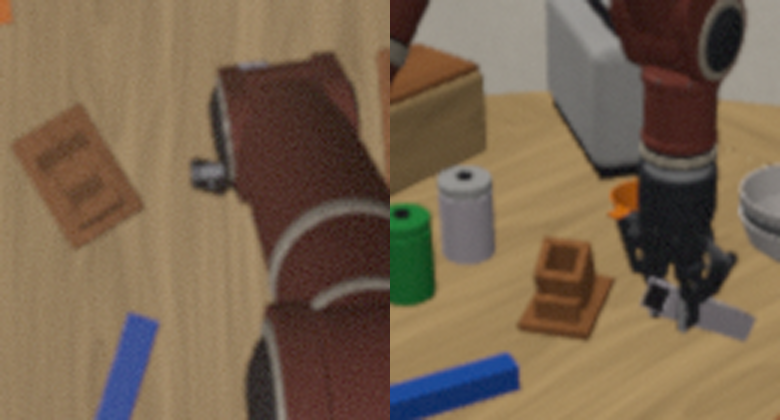

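The bar is pivoting in the fingers as planned, its end resting on the table (right crop around (720,320)). I'll continue laying it down.

```bash
python3 -m jog '[{"x":10,"y":0,"z":10,"roll":0,"gripper":-1},{"x":9,"y":0,"z":11,"roll":0,"gripper":-1},{"x":8,"y":0,"z":12,"roll":0,"gripper":-1},{"x":6,"y":0,"z":12,"roll":0,"gripper":-1},{"x":4,"y":0,"z":10,"roll":0,"gripper":-1}]'
python3 -m jog '[{"x":2,"y":0,"z":6,"roll":0,"gripper":-1},{"x":1,"y":0,"z":4,"roll":0,"gripper":-1},{"x":0,"y":0,"z":1,"roll":0,"gripper":-1},{"x":0,"y":0,"z":0,"roll":0,"gripper":-1}]'
```

```text
clock: 7.35
eef_pos: [0.4759, 0.0052, 0.0177]
orientation: [0.005, -0.028, 1.0, 0.0]
wrist_force: [2.9, -0.4, 1.8]
grip_width: 0.346
grip_force: 59.8
clock: 7.68
eef_pos: [0.4707, 0.0049, 0.0061]
orientation: [0.002, -0.028, 1.0, 0.0]
wrist_force: [3.1, -0.4, 3.4]
grip_width: 0.342
grip_force: 59.8
```

```bash
python3 -m jog '[{"x":0,"y":0,"z":0,"roll":0,"gripper":-0.2},{"x":0,"y":0,"z":0,"roll":0,"gripper":0},{"x":0,"y":0,"z":0,"roll":0,"gripper":0.3},{"x":0,"y":0,"z":0,"roll":0,"gripper":0.3},{"x":0,"y":0,"z":-10,"roll":0,"gripper":0.3}]'
python3 -m jog '[{"x":0,"y":0,"z":-30,"roll":0,"gripper":0.3},{"x":20,"y":0,"z":-30,"roll":0,"gripper":0.3},{"x":20,"y":0,"z":-40,"roll":0,"gripper":0.3},{"x":0,"y":0,"z":0,"roll":0,"gripper":0.3}]'
python3 -c "
from h import *
st()
c=capture('top');d=capture('side')
cv2.imwrite('pics/c5.png',np.hstack([crop(c,230,150,70,140,4),crop(d,250,190,110,140,4)]))"
```

```text
clock: 8.1
eef_pos: [0.4664, 0.0045, 0.0145]
orientation: [-0.003, -0.028, 1.0, -0.0]
wrist_force: [0.8, 0.1, 0.3]
grip_width: 0.652
grip_force: 0.0
clock: 8.43
eef_pos: [0.4284, 0.0021, 0.118]
orientation: [0.002, -0.028, 1.0, -0.0]
wrist_force: [0.6, -0.2, -0.2]
grip_width: 0.643
grip_force: 0.0
t 8.43 p [0.4284 0.0021 0.118 ] yang 93.18 zax [ 0.004 -0.001 -1.   ] F [ 0.6 -0.2 -0.2] w 0.643 gf 0.0
```

View pics/c5.png

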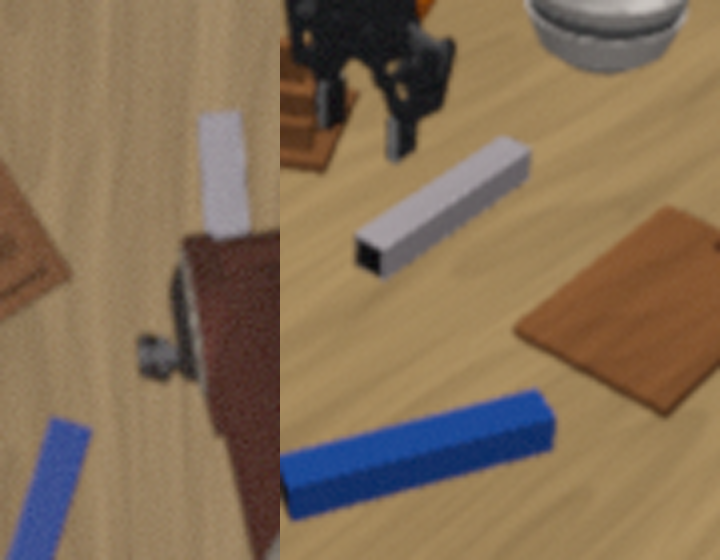

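```bash
python3 - <<'E'
from h import *
t=capture("top");s=capture("side")
q=ray(s,[(250+(a-280)/4,190+b/4) for a,b in[(358,237),(388,249),(530,150),(504,137)]],.03);print(q.round(4),q.mean(0).round(4))
print("yaw",np.arctan2(*((q[2]+q[3]-q[0]-q[1])[[1,0]])))
print(ray(t,[(230+a/4,150+b/4) for a,b in[(200,113),(241,110),(206,235),(248,235)]],.03).round(4))
p=q.mean(0);go(p[0],p[1],.1)
go(.5205,.0077,.1,93.15)
E
```

```text
[[ 0.4323  0.0105  0.03  ]
 [ 0.4376 -0.015   0.03  ]
 [ 0.6117 -0.0038  0.03  ]
 [ 0.6112  0.0229  0.03  ]] [0.5232 0.0036 0.03  ]
yaw 0.06685829543160432
[[ 0.6136  0.025   0.03  ]
 [ 0.6157 -0.0042  0.03  ]
 [ 0.5255  0.0214  0.03  ]
 [ 0.5255 -0.0082  0.03  ]]
t 8.63 p [0.4301 0.0024 0.1128] yang 93.19 zax [-0. -0. -1.] F [-0.4 -0.2 -0.5] w 0.649 gf 0.0
tool shift mm [-93.   -4.   12.8]
t 8.63 p [0.4301 0.0024 0.1128] yang 93.19 zax [-0. -0. -1.] F [-0.4 -0.2 -0.5] w 0.649 gf 0.0
tool shift mm [-90.6   0.2  12.8]
roll 0.04
```

```bash
python3 -m jog '[{"x":-30,"y":-1,"z":0,"roll":0,"gripper":0.3},{"x":-31,"y":0,"z":10,"roll":0,"gripper":0.3},{"x":-31,"y":0,"z":24,"roll":0,"gripper":0.3},{"x":0,"y":0,"z":30,"roll":0,"gripper":0.3},{"x":0,"y":0,"z":25,"roll":0,"gripper":0.3}]' >/dev/null
python3 -m jog '[{"x":0,"y":0,"z":10,"roll":0,"gripper":0.3},{"x":0,"y":0,"z":0,"roll":0,"gripper":0.3},{"x":0,"y":0,"z":0,"roll":0,"gripper":0},{"x":0,"y":0,"z":0,"roll":0,"gripper":-0.2},{"x":0,"y":0,"z":0,"roll":0,"gripper":-1}]'
python3 -m jog '[{"x":0,"y":0,"z":0,"roll":0,"gripper":-1},{"x":0,"y":0,"z":0,"roll":0,"gripper":-1},{"x":0,"y":0,"z":0,"roll":0,"gripper":-1}]'
```

```text
clock: 9.47
eef_pos: [0.5229, 0.0068, 0.0155]
orientation: [0.001, -0.028, 1.0, 0.0]
wrist_force: [-0.1, -0.1, -0.9]
grip_width: 0.335
grip_force: 61.2
clock: 9.72
eef_pos: [0.5229, 0.0067, 0.0153]
orientation: [0.001, -0.028, 1.0, 0.0]
wrist_force: [-1.3, 0.2, 7.4]
grip_width: 0.331
grip_force: 62.2
```

```bash
python3 -m jog '[{"x":0,"y":0,"z":-12,"roll":0,"gripper":-1},{"x":0,"y":0,"z":-15,"roll":0,"gripper":-1},{"x":0,"y":0,"z":0,"roll":0,"gripper":-1},{"x":-5,"y":-18,"z":0,"roll":0,"gripper":-1},{"x":-7,"y":-25,"z":0,"roll":0,"gripper":-1}]'
python3 -m jog '[{"x":-7,"y":-25,"z":0,"roll":0,"gripper":-1},{"x":-6,"y":-20,"z":0,"roll":0,"gripper":-1},{"x":0,"y":-7,"z":10,"roll":0,"gripper":-1},{"x":0,"y":0,"z":10,"roll":0,"gripper":-1},{"x":0,"y":0,"z":5,"roll":0,"gripper":-1}]'
python3 -m jog '[{"x":0,"y":0,"z":0,"roll":0,"gripper":-1},{"x":0,"y":0,"z":0,"roll":0,"gripper":-1}]'
python3 -c "
from h import *
go(.5538,-.0991,.015,93.15)
c=capture('top');d=capture('side')
cv2.imwrite('pics/c6.png',np.hstack([crop(c,280,150,100,120,4),crop(d,280,205,100,120,4)]))"
```

```text
clock: 10.13
eef_pos: [0.5359, -0.0325, 0.0408]
orientation: [-0.0, -0.031, 1.0, 0.001]
wrist_force: [0.5, 0.2, -2.0]
grip_width: 0.333
grip_force: 61.4
clock: 10.55
eef_pos: [0.5505, -0.0868, 0.0151]
orientation: [-0.002, -0.028, 1.0, -0.0]
wrist_force: [-10.9, -2.5, 45.5]
grip_width: 0.336
grip_force: 67.1
clock: 10.72
eef_pos: [0.5511, -0.0854, 0.0153]
orientation: [-0.001, -0.029, 1.0, 0.0]
wrist_force: [-1.0, -1.9, 3.2]
grip_width: 0.332
grip_force: 61.8
t 10.72 p [ 0.5511 -0.0854  0.0153] yang 93.31 zax [-0.002  0.    -1.   ] F [-1.  -1.9  3.2] w 0.332 gf 61.8
tool shift mm [ -1.9 -13.8   0.3]
roll 0.16
```

View pics/c6.png

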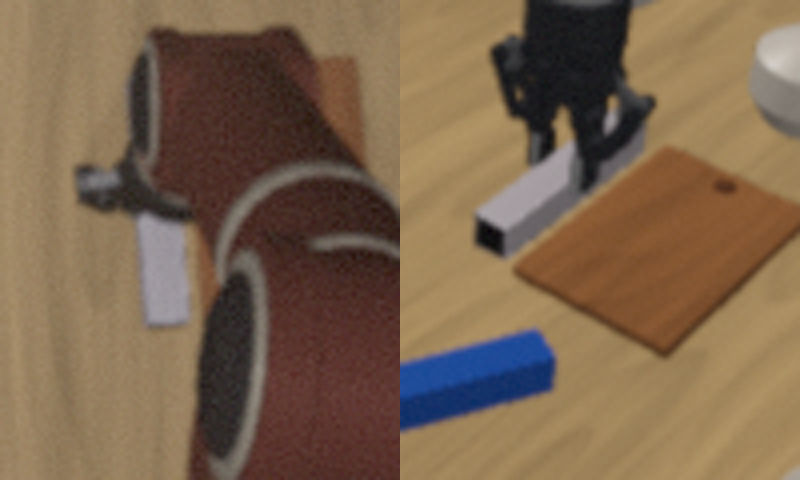

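```bash
python3 -m jog '[{"x":0,"y":0,"z":-2,"roll":0.1,"gripper":-1},{"x":-2,"y":-4,"z":0,"roll":0,"gripper":-1},{"x":0,"y":-3,"z":0,"roll":0,"gripper":-1},{"x":0,"y":-2,"z":0,"roll":0,"gripper":-1},{"x":0,"y":0,"z":0,"roll":0,"gripper":-1}]'
for i in 1 2; do :; done
python3 -m jog '[{"x":0,"y":-1,"z":0,"roll":0,"gripper":-1},{"x":0,"y":-1,"z":0,"roll":0,"gripper":-1},{"x":0,"y":0,"z":0,"roll":0,"gripper":-1}]'|grep -E "force|eef"
python3 -m jog '[{"x":0,"y":-1,"z":0,"roll":0,"gripper":-1},{"x":0,"y":0,"z":0,"roll":0,"gripper":-1}]'|grep -E "force|eef"
python3 -m jog '[{"x":0,"y":-1,"z":0,"roll":0,"gripper":-1},{"x":0,"y":0,"z":0,"roll":0,"gripper":-1}]'|grep -E "force|eef"
```

```text
clock: 11.23
eef_pos: [0.5546, -0.0965, 0.0176]
orientation: [-0.0, -0.027, 1.0, -0.0]
wrist_force: [0.8, 0.4, -1.7]
grip_width: 0.331
grip_force: 61.3
eef_pos: [0.5547, -0.0974, 0.0178]
wrist_force: [-0.5, 0.8, -2.6]
grip_force: 61.3
eef_pos: [0.5547, -0.0974, 0.0178]
wrist_force: [-0.9, 2.7, -1.3]
grip_force: 61.4
eef_pos: [0.5547, -0.0975, 0.0178]
wrist_force: [-0.5, 5.4, -0.9]
grip_force: 61.5
```

```bash
python3 -m jog '[{"x":0,"y":0,"z":1,"roll":0,"gripper":-1},{"x":0,"y":0,"z":1,"roll":0,"gripper":-1},{"x":0,"y":0,"z":0.5,"roll":0,"gripper":-1},{"x":0,"y":0,"z":0,"roll":0,"gripper":-1}]'|grep -E "force|eef"
python3 -m jog '[{"x":0,"y":0.5,"z":0,"roll":0,"gripper":-0.25},{"x":0,"y":0,"z":0,"roll":0,"gripper":-0.1},{"x":0,"y":0,"z":0,"roll":0,"gripper":0.1},{"x":0,"y":0,"z":0,"roll":0,"gripper":0.2},{"x":0,"y":0,"z":0,"roll":0,"gripper":0.2}]'
python3 -m jog '[{"x":0,"y":0,"z":-10,"roll":0,"gripper":0.2},{"x":0,"y":0,"z":-30,"roll":0,"gripper":0.2},{"x":0,"y":0,"z":-40,"roll":0,"gripper":0.2},{"x":0,"y":0,"z":-40,"roll":0,"gripper":0.5},{"x":0,"y":30,"z":-10,"roll":0,"gripper":1}]' | head -2
python3 -m jog '[{"x":0,"y":40,"z":0,"roll":0,"gripper":1},{"x":0,"y":40,"z":0,"roll":0,"gripper":1},{"x":0,"y":40,"z":0,"roll":0,"gripper":1},{"x":0,"y":40,"z":0,"roll":0,"gripper":1},{"x":0,"y":40,"z":0,"roll":0,"gripper":1}]' | head -2
python3 -m jog '[{"x":0,"y":40,"z":0,"roll":0,"gripper":1},{"x":0,"y":30,"z":0,"roll":0,"gripper":1},{"x":0,"y":0,"z":0,"roll":0,"gripper":1},{"x":0,"y":0,"z":0,"roll":0,"gripper":1}]' | head -2
python3 -c "
from h import *
go(.5299,.3532,.15)
c=capture('top');d=capture('side')
cv2.imwrite('pics/c7.png',np.hstack([crop(c,315,150,65,95,6),crop(d,290,225,65,95,6)]))"
```

```text
eef_pos: [0.5551, -0.0975, 0.0156]
wrist_force: [-0.5, 5.2, 0.5]
grip_force: 61.7
clock: 12.57
eef_pos: [0.5551, -0.1004, 0.0155]
orientation: [0.0, -0.026, 1.0, -0.001]
wrist_force: [-0.5, 0.1, -0.1]
grip_width: 0.597
grip_force: 0.0
clock: 12.98
eef_pos: [0.5573, -0.078, 0.1523]
clock: 13.4
eef_pos: [0.5424, 0.1319, 0.1464]
clock: 13.73
eef_pos: [0.5381, 0.2031, 0.146]
t 13.73 p [0.5381 0.2031 0.146 ] yang 93.4 zax [ 0.     0.001 -1.   ] F [ 0.2 -0.7  0.7] w 1.0 gf 0.0
tool shift mm [ -0.7 150.3  -3.8]
```

View pics/c7.png

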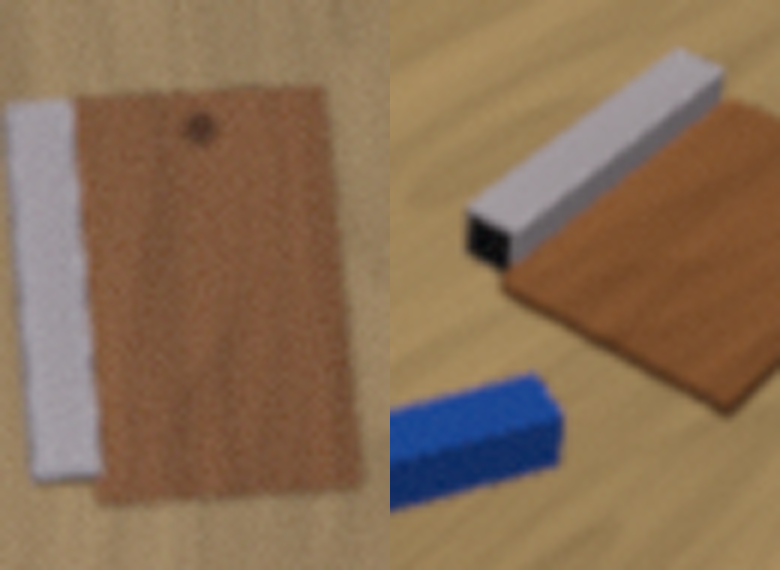

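```bash
python3 - <<'E'
from h import *
t=capture("top");im=t["img"].astype(int)
hsv=cv2.cvtColor(t["img"],cv2.COLOR_RGB2HSV)
def edge(rows,x0,x1,z,f,sign):   # subpixel edge along rows: max gradient centroid of channel f
    pts=[]
    g=cv2.GaussianBlur(f.astype(np.float32),(1,5),0)
    for r in rows:
        d=np.clip(sign*np.gradient(g[r,x0:x1]),0,None);k=d.argmax();a=slice(max(k-2,0),k+3);pts.append((x0+(np.arange(x1-x0)[a]*d[a]).sum()/d[a].sum(),r))
    P=ray(t,pts,z);c=np.polyfit(P[:,0],P[:,1],1);print(np.arctan(c[0]).round(4),"y at x=.555:",np.polyval(c,.555).round(4))
b=im[:,:,2]; r=range(172,225)
edge(r,311,324,.03,b,1)       # bar outer
edge(r,324,336,.03,b,-1)      # bar inner
edge(r,365,380,.012,im[:,:,1],1)   # board right
E
python3 -m jog '[{"x":0,"y":35,"z":0,"roll":0,"gripper":1},{"x":0,"y":38,"z":0,"roll":0,"gripper":1},{"x":0,"y":38,"z":0,"roll":0,"gripper":1},{"x":-0.7,"y":39,"z":0,"roll":0,"gripper":1},{"x":0,"y":0,"z":0,"roll":0,"gripper":1}]' >/dev/null
python3 -m jog '[{"x":0,"y":0,"z":0,"roll":0,"gripper":1},{"x":0,"y":0,"z":0,"roll":0,"gripper":1}]'
python3 -c "
from h import *
go(.5299,.3532,.045)
d=capture('side')
cv2.imwrite('pics/c8.png',crop(d,170,120,110,120,5))"
```

```text
0.0591 y at x=.555: -0.0813
0.0573 y at x=.555: -0.114
0.0546 y at x=.555: -0.2431
clock: 14.47
eef_pos: [0.5322, 0.3477, 0.1451]
orientation: [0.0, -0.026, 1.0, -0.001]
wrist_force: [0.5, -0.3, -0.1]
grip_width: 0.999
grip_force: 0.0
t 14.47 p [0.5322 0.3477 0.1451] yang 92.95 zax [ 0.    -0.002 -1.   ] F [ 0.5 -0.3 -0.1] w 0.999 gf 0.0
tool shift mm [  2.1   5.9 100.1]
```

View pics/c8.png

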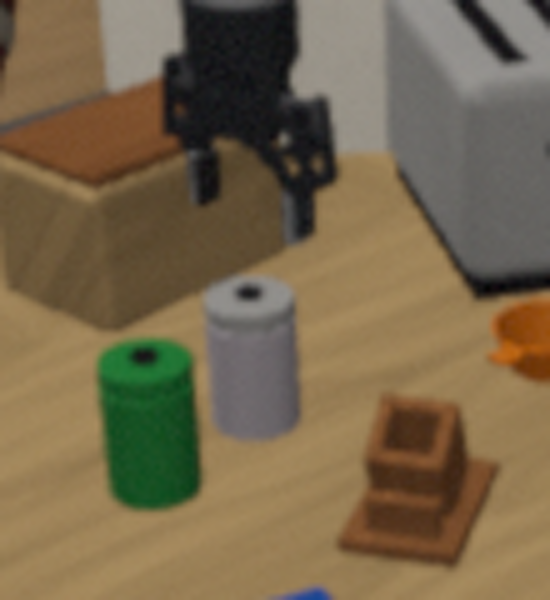

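The bar is parallel to the board within about 4 mrad and flush, and the open fingers stand over the canister. I'll go down and grip it.

```bash
python3 -m jog '[{"x":2,"y":6,"z":0,"roll":0,"gripper":1},{"x":0,"y":0,"z":15,"roll":0,"gripper":1},{"x":0,"y":0,"z":20,"roll":0,"gripper":1},{"x":0,"y":0,"z":20,"roll":0,"gripper":1},{"x":0,"y":0,"z":20,"roll":0,"gripper":1}]'
python3 -m jog '[{"x":0,"y":0,"z":18,"roll":0,"gripper":1},{"x":0,"y":0,"z":7,"roll":0,"gripper":1},{"x":0,"y":0,"z":0,"roll":0,"gripper":1},{"x":0,"y":0,"z":0,"roll":0,"gripper":0.8},{"x":0,"y":0,"z":0,"roll":0,"gripper":0.6}]'
python3 -m jog '[{"x":0,"y":0,"z":0,"roll":0,"gripper":0.5},{"x":0,"y":0,"z":0,"roll":0,"gripper":0.3},{"x":0,"y":0,"z":0,"roll":0,"gripper":0},{"x":0,"y":0,"z":0,"roll":0,"gripper":-1},{"x":0,"y":0,"z":0,"roll":0,"gripper":-1}]'
python3 -c "
from h import *
st()"
```

```text
clock: 14.93
eef_pos: [0.5298, 0.3546, 0.0701]
orientation: [0.0, -0.026, 1.0, -0.0]
wrist_force: [-0.5, -0.6, 0.1]
grip_width: 1.0
grip_force: 0.0
clock: 15.35
eef_pos: [0.53, 0.3563, 0.0468]
orientation: [0.001, -0.027, 1.0, 0.001]
wrist_force: [-0.1, 0.3, 0.4]
grip_width: 0.805
grip_force: 0.0
clock: 15.77
eef_pos: [0.5303, 0.3558, 0.0472]
orientation: [0.001, -0.027, 1.0, 0.0]
wrist_force: [-0.2, -2.3, 6.5]
grip_width: 0.735
grip_force: 66.3
t 15.77 p [0.5303 0.3558 0.0472] yang 93.06 zax [ 0.003  0.    -1.   ] F [-0.2 -2.3  6.5] w 0.735 gf 66.3
```

```bash
python3 -m jog '[{"x":0,"y":0,"z":-10,"roll":0,"gripper":-1},{"x":0,"y":0,"z":-25,"roll":0,"gripper":-1},{"x":0,"y":0,"z":-30,"roll":0,"gripper":-1},{"x":0,"y":0,"z":-30,"roll":0,"gripper":-1},{"x":0,"y":0,"z":-15,"roll":0,"gripper":-1}]'
python3 -m jog '[{"x":0,"y":-20,"z":0,"roll":0,"gripper":-1},{"x":0,"y":-35,"z":0,"roll":0,"gripper":-1},{"x":0,"y":-38,"z":0,"roll":0,"gripper":-1},{"x":0,"y":-38,"z":0,"roll":0,"gripper":-1},{"x":0,"y":-38,"z":0,"roll":0,"gripper":-1}]' | head -2
python3 -m jog '[{"x":0,"y":-38,"z":0,"roll":0,"gripper":-1},{"x":0,"y":-38,"z":0,"roll":0,"gripper":-1},{"x":0,"y":-38,"z":0,"roll":0,"gripper":-1},{"x":0,"y":-38,"z":0,"roll":0,"gripper":-1},{"x":0,"y":-38,"z":0,"roll":0,"gripper":-1}]' | head -2
python3 -m jog '[{"x":0,"y":-20,"z":0,"roll":0,"gripper":-1},{"x":0,"y":-10,"z":0,"roll":0,"gripper":-1},{"x":0,"y":0,"z":0,"roll":0,"gripper":-1},{"x":0,"y":0,"z":0,"roll":0,"gripper":-1}]' | head -2
python3 -c "
from h import *
go(.5546,-.040,.048,93.15)"
```

```text
clock: 16.18
eef_pos: [0.5298, 0.3575, 0.1592]
orientation: [0.002, -0.027, 1.0, 0.002]
wrist_force: [0.6, 0.6, -3.8]
grip_width: 0.737
grip_force: 66.8
clock: 16.6
eef_pos: [0.5372, 0.1861, 0.1553]
clock: 17.02
eef_pos: [0.5477, -0.0036, 0.1555]
clock: 17.35
eef_pos: [0.5498, -0.0307, 0.1553]
t 17.35 p [ 0.5498 -0.0307  0.1553] yang 93.14 zax [-0.     0.002 -1.   ] F [ 0.4  1.  -4.7] w 0.738 gf 67.1
tool shift mm [ -4.4  -9.7 107.3]
roll -0.01
```

```bash
python3 -m jog '[{"x":-4,"y":-9,"z":20,"roll":0,"gripper":-1},{"x":0,"y":0,"z":28,"roll":0,"gripper":-1},{"x":0,"y":0,"z":28,"roll":0,"gripper":-1},{"x":0,"y":0,"z":18,"roll":0,"gripper":-1},{"x":0,"y":0,"z":9,"roll":0,"gripper":-1}]' | head -2
python3 -m jog '[{"x":0,"y":0,"z":0,"roll":0,"gripper":-1},{"x":0,"y":0,"z":0,"roll":0,"gripper":-1},{"x":0,"y":-4,"z":0,"roll":0,"gripper":-1},{"x":0,"y":-3,"z":0,"roll":0,"gripper":-1},{"x":0,"y":0,"z":0,"roll":0,"gripper":-1}]'
python3 -m jog '[{"x":0,"y":-1,"z":0,"roll":0,"gripper":-1},{"x":0,"y":-1,"z":0,"roll":0,"gripper":-1},{"x":0,"y":0,"z":0,"roll":0,"gripper":-1}]' | grep -E "eef|wrist"
```

```text
clock: 17.77
eef_pos: [0.5528, -0.0371, 0.0498]
clock: 18.18
eef_pos: [0.5558, -0.0496, 0.0537]
orientation: [0.001, -0.026, 1.0, -0.001]
wrist_force: [-0.4, -0.4, -3.1]
grip_width: 0.736
grip_force: 67.1
eef_pos: [0.5552, -0.0503, 0.0528]
wrist_force: [0.0, 0.2, -3.9]
```

```bash
python3 -m jog '[{"x":0,"y":0,"z":0,"roll":0,"gripper":-1},{"x":0,"y":0,"z":0,"roll":0,"gripper":-1}]' | grep -E "eef|wrist"
python3 -m jog '[{"x":0,"y":-0.7,"z":0,"roll":0,"gripper":-1},{"x":0,"y":0,"z":0,"roll":0,"gripper":-1}]' | grep -E "eef|wrist"
```

```text
eef_pos: [0.5549, -0.0501, 0.0524]
wrist_force: [0.1, 0.6, -2.7]
eef_pos: [0.5549, -0.0504, 0.0523]
wrist_force: [-0.3, 1.9, -3.1]
```

```bash
python3 -m jog '[{"x":0,"y":-0.7,"z":0,"roll":0,"gripper":-1},{"x":0,"y":0,"z":0,"roll":0,"gripper":-1},{"x":0,"y":0,"z":0,"roll":0,"gripper":-1}]' | grep -E "eef|wrist"
```

```text
eef_pos: [0.555, -0.0504, 0.0524]
wrist_force: [-0.1, 3.8, -1.2]
```

```bash
python3 -m jog '[{"x":0,"y":1.7,"z":0,"roll":0,"gripper":-1},{"x":0,"y":0,"z":2,"roll":0,"gripper":-1},{"x":0,"y":0,"z":1.5,"roll":0,"gripper":-1},{"x":0,"y":0,"z":0,"roll":0,"gripper":-1}]' | grep -E "eef|wrist"
python3 -m jog '[{"x":0,"y":0,"z":0.8,"roll":0,"gripper":-1},{"x":0,"y":0,"z":0,"roll":0,"gripper":-1}]' | grep -E "eef|wrist"
python3 -m jog '[{"x":0,"y":0,"z":0.8,"roll":0,"gripper":-1},{"x":0,"y":0,"z":0,"roll":0,"gripper":-1}]' | grep -E "eef|wrist"
```

```text
eef_pos: [0.5549, -0.0504, 0.0485]
wrist_force: [-0.1, -0.2, -3.7]
eef_pos: [0.5548, -0.0503, 0.0479]
wrist_force: [0.0, -0.0, -3.8]
eef_pos: [0.555, -0.0503, 0.0473]
wrist_force: [-0.7, -1.2, -3.6]
```

```bash
python3 -m jog '[{"x":0,"y":0,"z":0.8,"roll":0,"gripper":-1},{"x":0,"y":0,"z":0,"roll":0,"gripper":-1}]' | grep -E "eef|wrist"
python3 -m jog '[{"x":0,"y":0,"z":0.6,"roll":0,"gripper":-1},{"x":0,"y":0,"z":0,"roll":0,"gripper":-1}]' | grep -E "eef|wrist"
```

```text
eef_pos: [0.555, -0.0503, 0.0473]
wrist_force: [-2.8, -0.6, 4.3]
eef_pos: [0.555, -0.0502, 0.0472]
wrist_force: [-3.1, 0.1, 8.2]
```

The canister is on the table; I'll open slowly, rise and check.

```bash
python3 -m jog '[{"x":0,"y":0,"z":-0.7,"roll":0,"gripper":0.5},{"x":0,"y":0,"z":0,"roll":0,"gripper":0.6},{"x":0,"y":0,"z":0,"roll":0,"gripper":0.8},{"x":0,"y":0,"z":0,"roll":0,"gripper":1},{"x":0,"y":0,"z":0,"roll":0,"gripper":1}]'
python3 -m jog '[{"x":0,"y":0,"z":-8,"roll":0,"gripper":1},{"x":0,"y":0,"z":-25,"roll":0,"gripper":1},{"x":0,"y":0,"z":-40,"roll":0,"gripper":1},{"x":0,"y":0,"z":-40,"roll":0,"gripper":1},{"x":0,"y":30,"z":-15,"roll":0,"gripper":1}]' | head -2
python3 -m jog '[{"x":0,"y":40,"z":0,"roll":0,"gripper":1},{"x":0,"y":40,"z":0,"roll":0,"gripper":1},{"x":0,"y":40,"z":0,"roll":0,"gripper":1},{"x":0,"y":40,"z":0,"roll":0,"gripper":1},{"x":0,"y":0,"z":0,"roll":0,"gripper":1}]' | head -2
python3 -c "
from h import *
c=capture('top');d=capture('side')
cv2.imwrite('pics/c9.png',np.hstack([crop(c,290,150,95,110,4),crop(d,270,200,95,110,4)]))
st()"
```

```text
clock: 20.43
eef_pos: [0.5552, -0.0497, 0.0465]
orientation: [0.0, -0.027, 1.0, 0.0]
wrist_force: [-0.4, 0.5, -0.2]
grip_width: 0.999
grip_force: 0.0
clock: 20.85
eef_pos: [0.5568, -0.0279, 0.1804]
clock: 21.27
eef_pos: [0.5427, 0.1529, 0.1756]
t 21.37 p [0.5441 0.1429 0.1751] yang 93.43 zax [ 0.     0.001 -1.   ] F [-0.1 -0.9  0.6] w 1.003 gf 0.0
```

View pics/c9.png

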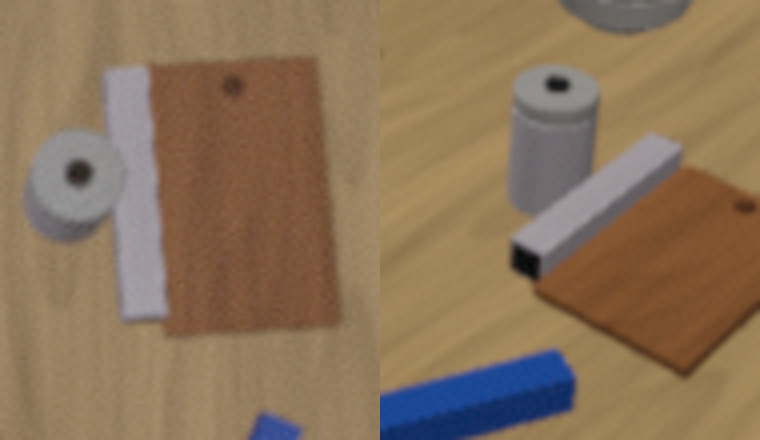

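The straightedge is flush along the board, and the canister stands upright against it near the middle (button at crop (78,173)). I'll check the numbers and hand in.

```bash
python3 -c "
from h import *
t=capture('top');p=ray(t,[(290+78.5/4,150+173/4)],.104)[0];print(p.round(4))
e=np.array([.5546,-.1128]);d=p[:2]-e;c,s=np.cos(.056),np.sin(.056);print('edge frame',(c*d[0]+s*d[1]).round(4),(-s*d[0]+c*d[1]).round(4))
print(hand_in())"
```

```text
[ 0.5552 -0.0514  0.104 ]
edge frame 0.004 0.0612
the job is handed in; nothing more can be done
None
```

The job is done and handed in; the judge's result was not shown. By camera measurement the straightedge lies flush and parallel (within about 4 mrad) along the board's left edge, and the canister stands upright against its outer side, about 4 mm from the middle; both are let go.

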